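# Take the weight off a levelling screw with a wedge

### The arm

A 6-joint arm with a two-finger parallel gripper is mounted at the origin on a cart in front of the work surface, level with it; the furniture and walls round the work are solid. World frame = base frame: x ahead of the robot, y to its left, z up, the work surface at z = 0. Lengths are in m, angles in rad, forces in N, time in s.
With the tool pointing down it reaches from about 0.35 to 0.725 m from the base axis. Payload 4.3 kg.
Tool frame: the origin (TCP) lies midway between the tips of the shut fingers; the grasp point (between the pads) lies r.grasp_offset behind it (r.grasp_offset is the distance from the TCP to the grasp point, in m); z points along the fingers, y is the line along which they close (so a half turn about z gives the same grasp; the last joint's range is limited). The gripper opens to 85 mm and grips with 20 to 120 N. Pads are 22 mm wide; open, the fingers measure 114 mm over their backs; the gripper's body (76 mm by 85 mm) begins 54 mm behind the grasp point. The pads swing forward as they close: fully open they stand 13 mm farther back than shut.
Start: joints at [1.048, 0.377, 0.081, 1.274, 0, 1.46], TCP at [0.231, 0.527, 0.231] pointing down, gripper open.
Joint ranges: [-2.72, 2.72], [-0.84, 1.66], [-1.02, 1.22], [-1.77, 2.12], [-1.37, 1.28], [-3.14, 3.14]. Speed limits (rad/s): [2.57, 2.57, 3.14, 3.14, 3.14, 3.14].

### API

Orientations are given as a unit quaternion [x, y, z, w].
In Python, from rig import r, kin, cams, read_time_s, read_joint_pos, read_qvel, read_joint_efforts, read_tcp_pos, read_ee_rot, read_wrist_force, read_moment, read_width, read_finger_force gives the robot as it stands. Calls block until the motion is done:
- r.move_to(position, orientation): joint-space move of the TCP to a pose.
- r.move_linear(position, velocity=0.15, ori=None, max_force=None): straight line of the TCP; ori=None keeps the orientation; velocity is the mean speed in m/s. With max_force (N) it stops when the force on the tool has changed by that much, and returns True; else False.
- r.move_joints(angles): joint-space move.
- r.grip(opening): finger opening in m; the grip force is fixed at half the most; returns when the fingers have stopped.
- r.dwell(seconds).
- kin.solve_ik(position, orientation): joint angles nearest the present ones, or None.
- cams.read_camera(name): name is "side" or "top" or "wrist"; returns a dict with "image" (384x512x3 uint8, red, green, blue), "range_z" (384x512 float32, m along the optical axis (not along the pixel's ray), 0 where there is no reading), "mtx" (3x3 intrinsics, pixels), "rvec" (rotation vector, rad) and "tvec" (3), from world to camera coordinates, as OpenCV has them. Camera axes: x right, y down, z forward; pixel columns grow to the right and rows downward; lengths in m; the calibration is good to about 2 mm. A picture is of the moment at which its call begins.
A pose or a line that the arm cannot do raises r.Unreachable and nothing moves.
- r.job_done(): hands the job in; it is judged then, once.
Readings, each from a call of its own:
- read_time_s(): time.
- read_joint_pos(): joint angles.
- read_qvel(): joint speeds.
- read_joint_efforts(): joint torques, N m.
- read_tcp_pos(): TCP position.
- read_ee_rot(): TCP orientation.
- read_wrist_force(): force on the tool from outside, world axes, zero at the start.
- read_moment(): the same for the moment, N m.
- read_width(): finger opening in m.
- read_finger_force(): force on a finger pad.
Only numpy, scipy, OpenCV 4.12 (cv2) and the standard library are available. Lean on these libraries where they do the work, as an engineer would, in place of code of your own. Each camera call takes 0.05 s, during which the arm holds its last target. There are 200 camera calls.

### The job

The levelling screw at the front of the flute-drilling jig will not turn while the bed stands on it: take the thicker of the two wooden wedges and push it, thin end first and flat on the baseboard, under the front lip of the bed until the foot of the screw just lifts clear of its brass pad, by a few millimetres and no more. Finish while still gripping the wedge and holding it there under the load, so that I can turn the screw. Lift with the wedge alone: keep the gripper off the bed and the flute, leave the rear bar in its saddles and the flute in its V-blocks, and leave the cork block, stain bottle and thread cone where they stand.

Things in the scene. Friction and masses are not known exactly. Their poses are not given: they have to be found in the camera images.
- wedge: The thicker wedge: plain hardwood, 150 x 36 mm, 90 g, lying flat on the table left or right of the jig. Origin: centre of its flat underside; +x points to its thin end, z up. Thickness falls evenly from 30 mm at the butt (x = -75 mm) to 5 mm at the thin end (x = +75 mm), 1 mm in 6 mm. Sides (y = +-18 mm) flat and upright.
- wedge_toe (a point): Middle of the bottom edge of the wedge's thin end, 75 mm ahead of the wedge's origin.
- shim: The thinner wedge, on the other side of the jig: same wood, 130 mm long, 36 mm wide, 11 mm thick at the butt and 3.5 mm at the thin end (+x). Origin: centre of its underside. Too thin to reach the lip.
- jig_base: Plywood baseboard of the jig, fixed to the table, 245 (x) x 180 (y) x 18 mm. Origin: at table height, on its underside; the board spans x = -125 (front, robot side) to +120 mm. Its first 90 mm (x = -125 to -35 mm) lie bare in front of the bed. Two steel saddles at the rear (x = 100 mm, y = +-79 mm) carry the bed's bar in open-topped slots.
- bed: Tilting bed, a loose wooden plate 129 (x) x 138 (y) x 18 mm, 0.6 to 0.9 kg, with V-blocks, a drill bridge (80 mm high, x = 36 to 108 mm) and a rear bar it rocks on, 135 mm behind the lip. Origin: middle of the bottom edge of its front (the lip); axes as jig_base, y along the lip. The lip starts 14 mm above the baseboard and is free for a wedge from y = -65 to +38 mm; 3 to 5 N rest on it.
- screw_foot (a point): Lowest point of the brass levelling screw that hangs through the bed 20 mm behind the lip and 52 mm left (+y) of its middle, 12 mm below the bed's underside. Its knurled knob (24 mm across) rises to 37 mm above the bed's underside.
- pad_top (a point): Centre of the top of the small brass pad (18 mm across, 2 mm high) on the baseboard under the screw. The height of screw_foot above this point is the clearance: about 0 at the start.
- bar_left (a point): Point on the axis of the bed's 10 mm rear bar where it lies in the left saddle, 41 mm above the underside of the baseboard.
- bar_right (a point): The same in the right saddle.
- flute: Amber bamboo flute, 440 mm long, 36 mm thick, lying along y in the bed's V-blocks, under the drill bridge. Origin: underside of its middle; y along it.
- sanding_block: Bystander: cork sanding block, 56 x 96 x 26 mm, lying on the table. Origin: centre of its underside.
- stain_bottle: Bystander: small dark bottle, 37 mm across, 96 mm tall, standing on the table. Origin: centre of its underside.
- thread_cone: Bystander: upright cone of brown thread, 45 mm across, 100 mm tall, standing behind the jig on the 3 mm thick cutting mat. Origin: centre of its underside.

How it is judged:
On the way, in this order (a step that is already met when the one before it is completed fails the run):
1. the thicker wedge is gripped and raised off the table (contact force between the fingers and wedge above 1 N and height (world z) of wedge above 0.01 m), for 0.1 s.
2. its thin end is under the lip while the screw still stands on its pad (x of wedge_toe in the frame of bed above 0.01 m and angle between the x axis of wedge and the x axis of bed, either way round below 0.5 rad and angle between wedge's own z axis and vertical below 0.2 rad and z of screw_foot in the frame of pad_top below 0.001 m and y of wedge_toe in the frame of bed between -0.065 and 0.065 m and z of wedge_toe in the frame of bed below -0.003 m), for 0.1 s.
At the end, for the whole second after the job is handed in: Screw foot 1 to 6.5 mm above its pad; wedge gripped, flat on the baseboard, thin end at least 30 mm behind the lip, touching the board and carrying the bed (over 1.2 N); gripper off bed and flute; bar in its saddles, flute in its V-blocks, all still (z of screw_foot in the frame of pad_top between 0.001 and 0.0065 m and contact force between wedge and bed above 1.2 N and contact force between wedge and jig_base above 0.3 N and contact force between the fingers and wedge above 2 N and x of wedge_toe in the frame of bed above 0.03 m and angle between the x axis of wedge and the x axis of bed, either way round below 0.4 rad and angle between wedge's own z axis and vertical below 0.08 rad and contact force between shim and bed below 0.1 N and linear speed of each of bed, wedge below 0.01 m/s and contact force between each of the fingers, the arm and bed below 0.3 N and contact force between each of the fingers, the arm and flute below 0.3 N and z of bar_left in the frame of jig_base between 0.038 and 0.045 m and x of bar_left in the frame of jig_base between 0.095 and 0.105 m and z of bar_right in the frame of jig_base between 0.038 and 0.045 m and x of bar_right in the frame of jig_base between 0.095 and 0.105 m and x of flute in the frame of bed between 0.06 and 0.084 m and z of flute in the frame of bed between 0.012 and 0.036 m and y of wedge_toe in the frame of bed between -0.065 and 0.065 m and z of wedge_toe in the frame of bed below -0.003 m); the arm keeps its last pose, push and grip.
It fails at once if the screw is lifted more than 12 mm off its pad (z of screw_foot in the frame of pad_top above 0.012 m).
It fails at once if the robot bears on the bed or the flute (contact force between any of the fingers, the arm and bed above 3 N or contact force between any of the fingers, the arm and flute above 3 N).
It fails at once if the bar leaves its saddles (z of any of bar_left, bar_right in the frame of jig_base above 0.052 m).
It fails at once if the cork block, stain bottle or thread cone is shifted by more than 3 cm or tipped over (distance of any of sanding_block, stain_bottle, thread_cone from where it was at the start of the episode above 0.03 m or angle between any of stain_bottle, thread_cone's own z axis and vertical above 0.5 rad).
It also fails if it takes over 48 s, if anything falls off the work surface, if the arm or the gripper's body presses on something with over 40 N, if the wrist force passes 120 N, or if a joint passes its speed limit or range.

## Working session

There is one attempt and no reset: what is moved stays moved. The work goes in short steps, each a Python script; the robot and the scene stay as the last script left them, time stands still between calls to the robot, and variables do not carry over. Pictures are saved under pics/ and viewed, at most 10 in all, crops included, and the job is handed in when it is done.

```bash
ls; mkdir -p pics; cat > h.py <<'E'
import numpy as np, cv2
from rig import *
def cloud(c):
    K=c["mtx"];R=cv2.Rodrigues(np.array(c["rvec"],float))[0];t=np.array(c["tvec"]).reshape(3)
    z=c["range_z"].astype(float);v,u=np.indices(z.shape)
    P=np.stack([(u-K[0][2])/K[0][0]*z,(v-K[1][2])/K[1][1]*z,z],-1)
    W=(P-t)@R; W[z==0]=np.nan
    return W
E
python3 - <<'E'
from h import *
for n in ["top","side"]:
    c=cams.read_camera(n); W=cloud(c)
    np.savez(f"{n}0.npz",W=W,im=c["image"])
    R=cv2.Rodrigues(np.array(c["rvec"],float))[0]; print(n,-R.T@np.array(c["tvec"]).reshape(3),R[2],c["mtx"][0][0])
    cv2.imwrite(f"pics/{n}0.png",cv2.resize(c["image"][:,:,::-1],(800,600),interpolation=cv2.INTER_CUBIC))
print(read_time_s(),r.grasp_offset,read_ee_rot(),read_width())
E
```

```text
pics
top [ 0.45312009 -0.03875496  0.99449912] [ 0.18725579 -0.00489665 -0.98229898] 372.3591465556043
side [0.47227058 0.85063764 0.43630783] [ 0.14398274 -0.90976777 -0.38934762] 353.00232959417764
0.1 0.0187 [ 2.04937028e-01  9.78774755e-01 -8.45370874e-04 -2.79803844e-04] 0.0854466241928179
```

View pics/top0.png

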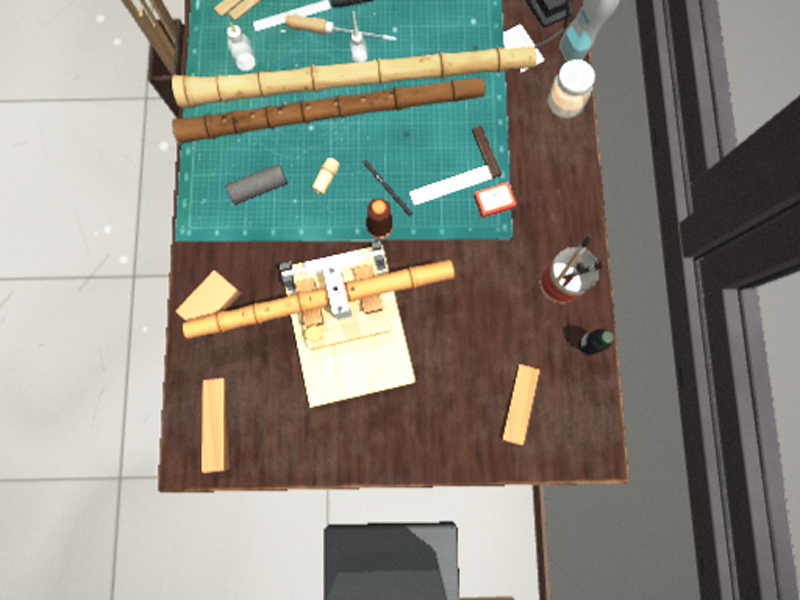

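View pics/side0.png

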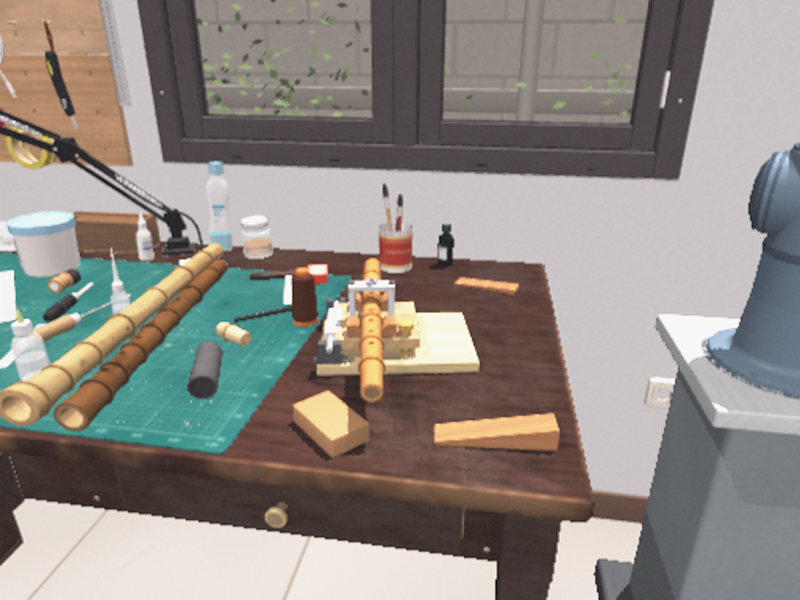

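The top view shows one wedge at about (213,425) and the other at (521,404). The jig is at about (350,330), yawed roughly 10°. The side view shows that the thick wedge is the left (+y) one, with its butt towards the robot at (558,430). Next I'll measure these positions from depth.

```bash
python3 - <<'E'
from h import *
d=np.load("top0.npz");W=d["W"];s=512/800
def roi(u0,v0,u1,v1):
    return W[int(v0*s):int(v1*s),int(u0*s):int(u1*s)].reshape(-1,3)
def rect(P,n):
    q=cv2.minAreaRect((P[:,:2]*1000).astype(np.float32));print(n,q,"\n",cv2.boxPoints(q).round(1).tolist(),P[:,2].min().round(4),P[:,2].max().round(4))
T=roi(180,480,320,485); print("table z",np.nanmedian(roi(240,380,280,470)[:,2]))
for n,b in dict(wedge=(188,365,245,482),shim=(490,350,555,455)).items():
    P=roi(*b);P=P[P[:,2]>.003];rect(P,n)
    c=P.mean(0); A=np.c_[P[:,:2]-c[:2],np.ones(len(P))];print(np.linalg.lstsq(A,P[:,2],rcond=None)[0])
P=roi(270,230,430,415); B=P[(P[:,2]>.012)&(P[:,2]<.024)]; rect(B,"board");print(np.median(B[:,2]))
L=P[(P[:,2]>.042)&(P[:,2]<.058)]; rect(L,"plate")
# flute: profile
F=roi(180,255,460,340);F=F[(F[:,2]>.06)&(F[:,2]<.11)];rect(F,"flute+")
q=cv2.imread("pics/top0.png"); im=d["im"][:,:,::-1]
cv2.imwrite("pics/jig0.png",cv2.resize(im[140:270,165:285],None,fx=4.6,fy=4.6,interpolation=cv2.INTER_CUBIC))
E
```

```text
table z 0.0007853289455881619
wedge ((453.1026916503906, 273.01116943359375), (187.68231201171875, 92.85974884033203), 2.9098005294799805) 
 [[357.0, 314.6000061035156], [361.70001220703125, 221.89999389648438], [549.2000122070312, 231.39999389648438], [544.5, 324.1000061035156]] 0.003 0.0339
[-0.11929491  0.05168218  0.01554325]
shim ((475.7784729003906, -240.23532104492188), (109.25176239013672, 174.0336151123047), 87.17219543457031) 
 [[386.20001220703125, -290.5], [560.0, -299.1000061035156], [565.4000244140625, -190.0], [391.6000061035156, -181.39999389648438]] 0.003 0.0158
[-0.02474518  0.01647308  0.00710154]
board ((628.5879516601562, 47.111656188964844), (272.6855773925781, 198.38906860351562), 12.119677543640137) 
 [[474.5, 115.5], [516.0999755859375, -78.5], [782.7000122070312, -21.200000762939453], [741.0999755859375, 172.6999969482422]] 0.0124 0.0239
0.01865758450701209
plate ((659.9080810546875, 51.76417541503906), (169.1035919189453, 182.67784118652344), 19.25841522216797) 
 [[550.0, 110.0999984741211], [610.2000122070312, -62.400001525878906], [769.9000244140625, -6.599999904632568], [709.5999755859375, 165.89999389648438]] 0.0422 0.0576
flute+ ((635.8615112304688, 87.98696899414062), (100.72742462158203, 437.279541015625), 19.675392150878906) 
 [[514.7999877929688, 276.8999938964844], [662.0999755859375, -134.8000030517578], [756.9000244140625, -100.9000015258789], [609.7000122070312, 310.79998779296875]] 0.0601 0.11
```

View pics/jig0.png

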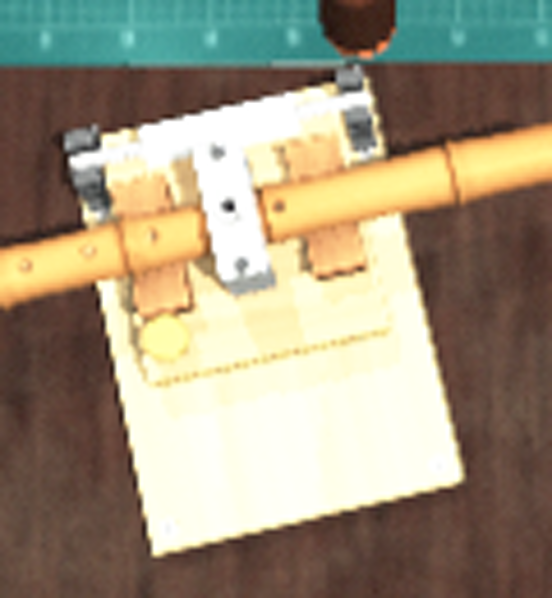

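```bash
cat >> h.py <<'E'
def ray(c,u,v,z):
    K=np.array(c["mtx"]);R=cv2.Rodrigues(np.array(c["rvec"],float))[0];t=np.array(c["tvec"]).reshape(3)
    o=-R.T@t; d=R.T@np.linalg.solve(K,[u,v,1.]); return o+d*(z-o[2])/d[2]
E
python3 - <<'E'
from h import *
c=cams.read_camera("top")
f=lambda x,y,z: ray(c,165+x/4.6-.4,140+y/4.6-.4,z)
fl,fr=f(153,555,.018),f(463,480,.018); ll,lr=f(155,383,.05),f(388,330,.05);kn=f(167,337,.069)
for a in (fl,fr,ll,lr,kn): print(a.round(4))
e=fl-fr; l=ll-lr
print("yaw",np.arctan2(-e[0],e[1]),np.arctan2(-l[0],l[1]),np.linalg.norm(e),np.linalg.norm(l))
im=c["image"][:,:,::-1]
a=cv2.resize(im[235:310,120:155],None,fx=8,fy=8,interpolation=cv2.INTER_CUBIC)
cv2.imwrite("pics/wedge0.png",a)
E
```

```text
[0.4732 0.1145 0.018 ]
[ 0.5114 -0.0607  0.018 ]
[0.5664 0.1092 0.05  ]
[ 0.5934 -0.0203  0.05  ]
[0.5892 0.0999 0.069 ]
yaw 0.2146391853778122 0.2050839916508471 0.17927027955525607 0.1322292969632079
```

View pics/wedge0.png

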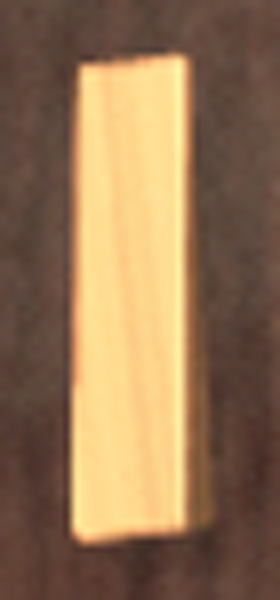

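The crop shows the wedge's top face: thin end at (78,65)–(188,55), butt at (75,540)–(185,528). The lip and knob measurements agree with the jig's stated geometry, so I'll locate the wedge and grip it.

```bash
cat >> h.py <<'E'
from scipy.spatial.transform import Rotation as Ro
JY=0.212; D=np.array([np.cos(JY),np.sin(JY),0]); N=np.array([-D[1],D[0],0]); LIP=np.array([.5802,.0455,0])
def quat(a,s=1):
    x=s*np.array([np.cos(a),np.sin(a),0]);z=np.array([0,0,-1.]);return Ro.from_matrix(np.c_[x,np.cross(z,x),z]).as_quat()
E
python3 - <<'E'
from h import *
c=cams.read_camera("top")
f=lambda x,y,z: ray(c,120+x/8-.4,235+y/8-.4,z)
tl,tr,bl,br=f(78,65,.005),f(188,55,.005),f(75,540,.03),f(185,528,.03)
toe=(tl+tr)/2;but=(bl+br)/2;v=(toe-but)[:2];a=np.arctan2(v[1],v[0])
print(tl,tr,bl,br);print("len",np.linalg.norm(v),"w",np.linalg.norm((tl-tr)[:2]),np.linalg.norm((bl-br)[:2]),"yaw",a)
o=(toe+but)[:2]/2;g=o-.05*v/np.linalg.norm(v);print("origin",o,"grasp",g)
for s in (1,-1):
    print(s,kin.solve_ik([*g,.003],quat(a,s)),kin.solve_ik([*(LIP-.13*D)[:2],.03],quat(JY,s)))
np.savez("wedge.npz",g=g,a=a,o=o)
E
```

```text
[0.5229494  0.29780539 0.005     ] [0.52547291 0.2616298  0.005     ] [0.37345941 0.28383213 0.03      ] [0.37635831 0.24960644 0.03      ]
len 0.14986704795285244 w 0.03626350618746056 0.03434824061058482 yaw 0.08684139051569631
origin [0.44956001 0.27321844] grasp [0.39974843 0.26888183]
1 [ 0.46034481  0.39716605 -0.54321167  0.6304186   0.         -2.76808923] [-0.10002029  0.31228782 -0.58566589  0.67284261  0.          2.82957236]
-1 [ 0.46034481  0.39716605 -0.54321167  0.6304186   0.          0.37350342] [-0.10002029  0.31228782 -0.58566589  0.67284261  0.         -0.31202029]
```

```bash
python3 - <<'E'
from h import *
w=np.load("wedge.npz");g=w["g"];a=float(w["a"]);q=quat(a,-1)
r.move_to([*g,.10],q)
print(r.move_linear([*g,.003],.08,max_force=8),read_tcp_pos(),read_wrist_force())
r.grip(.03);print("w",read_width(),read_finger_force(),read_wrist_force())
r.move_linear([*g,.12],.08);print(read_width(),read_finger_force(),read_wrist_force(),read_time_s())
for n in ("side",):
    c=cams.read_camera(n);cv2.imwrite(f"pics/{n}1.png",cv2.resize(c["image"][150:310,220:430,::-1],None,fx=3.7,fy=3.7,interpolation=cv2.INTER_CUBIC))
E
```

```text
False [0.40022089 0.26912474 0.00348101] [0.34399248 0.4360332  0.4933608 ]
w 0.03478188630889687 61.174223497509956 [-0.02286101 -0.41915446  3.8571439 ]
0.03528838133955094 60.77675744891167 [ 0.63748949  0.49960374 -1.37082509] 4.9583
```

View pics/side1.png

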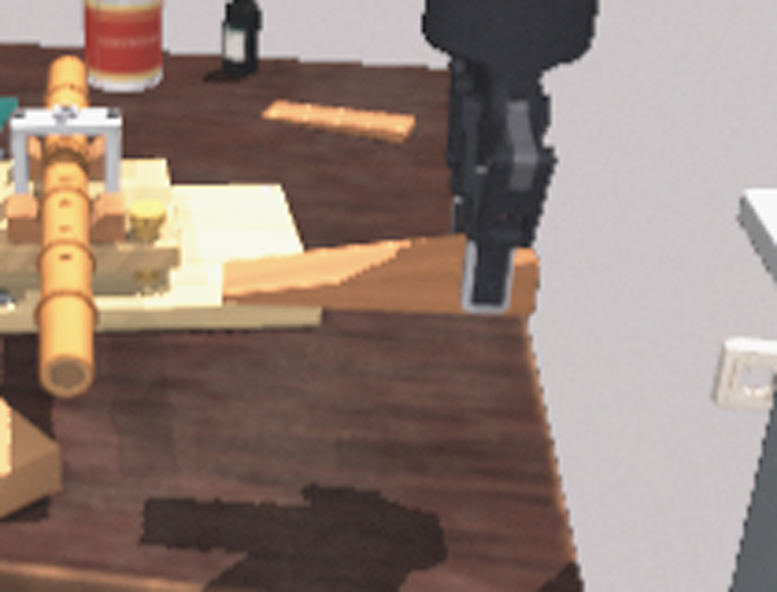

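The wedge is held level, but the fingertips are nearly flush with its underside. I'll regrip about 4 mm higher so the tips clear the baseboard, then carry it in front of the lip.

```bash
python3 - <<'E'
from h import *
w=np.load("wedge.npz");g=w["g"];a=float(w["a"]);q=quat(a,-1)
r.move_linear([*g,.02],.15)
print(r.move_linear([*g,.003],.04,max_force=4),read_tcp_pos()[2],read_wrist_force())
r.grip(.055); r.move_linear([*g,.0075],.05); r.grip(.03)
print("w",read_width(),read_finger_force(),read_tcp_pos(),read_wrist_force())
r.move_linear([*g,.12],.12)
p=LIP-.150*D   # toe 25 mm short of the lip
r.move_to([*p[:2],.12],quat(JY,-1))
r.move_linear([*p[:2],.045],.12)
print(read_tcp_pos(),p,read_width(),read_wrist_force(),read_time_s())
for n in ("side","top"):
    c=cams.read_camera(n);im=c["image"][150:310,220:430] if n=="side" else c["image"][140:300,150:330]
    cv2.imwrite(f"pics/{n}2.png",cv2.resize(im[:,:,::-1],None,fx=3.7,fy=3.7,interpolation=cv2.INTER_CUBIC))
E
```

```text
True 0.003411858707357971 [-0.43820738 -0.5654195   4.89599163]
w 0.034727385752548745 60.84317788481712 [0.40009179 0.26908977 0.00785064] [ 0.41963243 -0.16362798  3.67790876]
[0.43400079 0.01433007 0.04541189] [0.43355819 0.01393767 0.        ] 0.035128506218508035 [ 0.06796115  0.01602332 -0.28897321] 10.0417
```

View pics/side2.png

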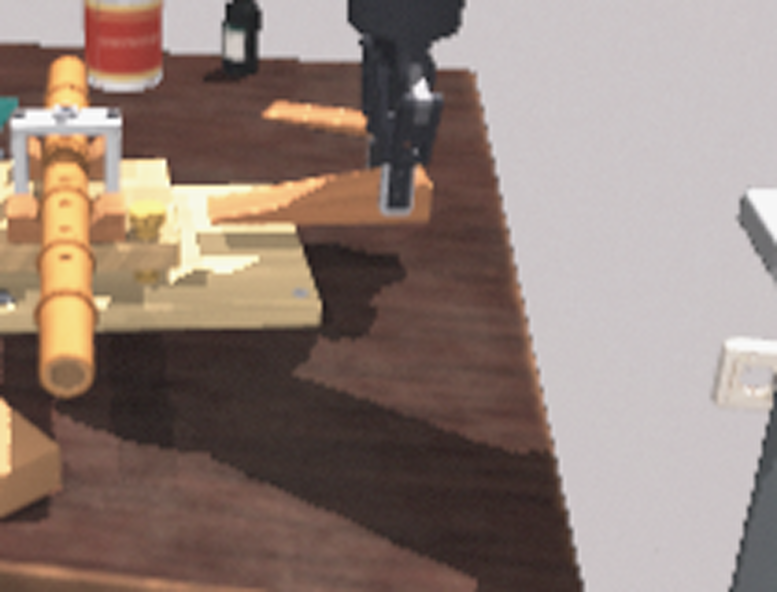

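View pics/top2.png

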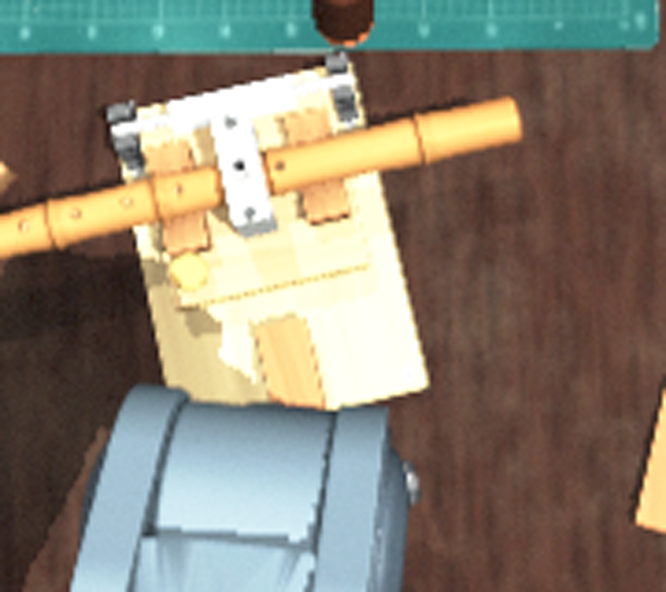

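The top view has the toe at about (283,317), centred on the lip line (210,300)–(365,267) and aligned with it. I'll go in just above the board, lower the wedge onto it, then push.

```bash
python3 - <<'E'
from h import *
at=lambda toe,z:[*(LIP+(toe-.125)*D)[:2],z]
f0=np.array(read_wrist_force())
r.move_linear(at(-.025,.0285),.06)
print(r.move_linear(at(.028,.0285),.06,max_force=6),np.array(read_wrist_force())-f0)
print(r.move_linear(at(.028,.021),.02,max_force=3),read_tcp_pos(),np.array(read_wrist_force())-f0)
z=read_tcp_pos()[2]; np.save("z.npy",z)
for t in (.038,.046,.052,.058,.064,.070):
    s=r.move_linear(at(t,z-.0005),.04,max_force=25)
    f=np.array(read_wrist_force())-f0; print(t,s,"fwd",(f@D).round(2),"lat",(f@N).round(2),"z",f[2].round(2),read_tcp_pos().round(4) if hasattr(read_tcp_pos(),'round') else read_tcp_pos(),read_width())
print(read_time_s())
c=cams.read_camera("side");np.savez("side3.npz",W=cloud(c),im=c["image"])
cv2.imwrite("pics/side3.png",cv2.resize(c["image"][175:255,195:335,::-1],None,fx=5.6,fy=5.6,interpolation=cv2.INTER_CUBIC))
E
```

```text
False [-1.13777668  0.66128575  0.88212075]
True [0.48526714 0.0250318  0.02578459] [-1.56908533 -0.01665632  6.74156778]
0.038 False fwd -0.21 lat 1.31 z 6.04 [0.496  0.0271 0.0258] 0.034870427048912564
0.046 False fwd -4.08 lat 0.98 z 10.09 [0.5024 0.0287 0.0258] 0.03502166391797862
0.052 False fwd -5.14 lat 1.46 z 10.61 [0.5081 0.0299 0.0258] 0.03443057419579288
0.058 False fwd -9.4 lat 1.32 z 17.83 [0.5118 0.0308 0.0258] 0.03516540881554967
0.064 False fwd -14.93 lat 1.46 z 22.71 [0.5158 0.0318 0.0258] 0.03468238770738141
0.07 False fwd -15.06 lat 0.72 z 21.92 [0.5215 0.0331 0.0258] 0.03442375823164179
13.85
```

View pics/side3.png

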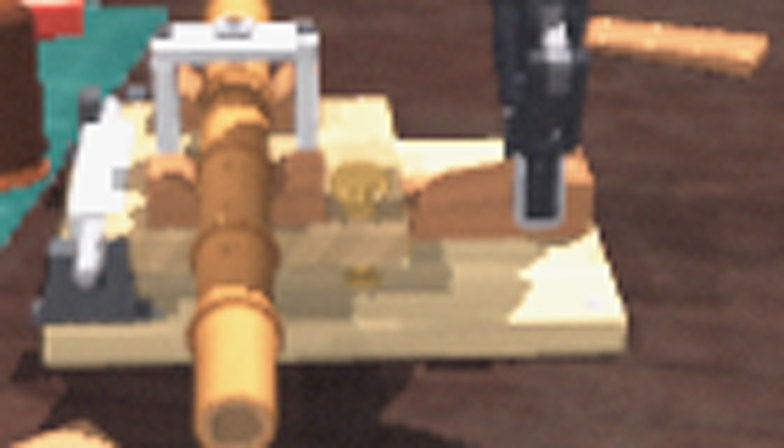

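Vertical preload has built up to 22 N, and its friction makes the arm lag about 5 mm. I'll ease the height and push on by actual position.

```bash
python3 - <<'E'
from h import *
p=np.array(read_tcp_pos()); z=float(np.load("z.npy"))
def rep(n):
    f=np.array(read_wrist_force());p=np.array(read_tcp_pos());print(n,"fwd",(f@D).round(2),"lat",(f@N).round(2),"z",f[2].round(2),p[2].round(4),"toe",((p-LIP)@D+.125).round(4),"y",((p-LIP)@N).round(4))
rep("start")
at=lambda toe,z:[*(LIP+(toe-.125)*D)[:2],z]
for zz in (z+.0002,z+.0006):
    r.move_linear(at((p-LIP)@D+.127,zz),.02); rep(zz)
    if read_wrist_force()[2]<9: break
for t in (.073,.077,.081):
    r.move_linear(at(t,zz),.03,max_force=25);rep(t)
print(Ro.from_quat(read_ee_rot()).as_matrix()[:,2],read_time_s())
c=cams.read_camera("side");np.savez("side4.npz",W=cloud(c),im=c["image"])
a=np.load("side3.npz")["im"]
st=np.vstack([x[190:240,225:310,::-1] for x in (np.load("side0.npz")["im"],c["image"])])
cv2.imwrite("pics/side4.png",cv2.resize(st,None,fx=6,fy=6,interpolation=cv2.INTER_CUBIC))
E
```

```text
start fwd -14.08 lat 0.11 z 22.32 0.0258 toe 0.065 y 0.0002
0.025984592186334147 fwd -6.58 lat 0.65 z 7.91 0.0258 toe 0.065 y 0.0002
0.073 fwd -10.31 lat 0.06 z 13.61 0.0258 toe 0.0692 y 0.0003
0.077 fwd -10.22 lat 0.47 z 14.36 0.0258 toe 0.073 y 0.0003
0.081 fwd -10.98 lat 1.22 z 13.51 0.0258 toe 0.0771 y 0.0003
[-0.00831121 -0.0014769  -0.99996437] 15.125
```

View pics/side4.png

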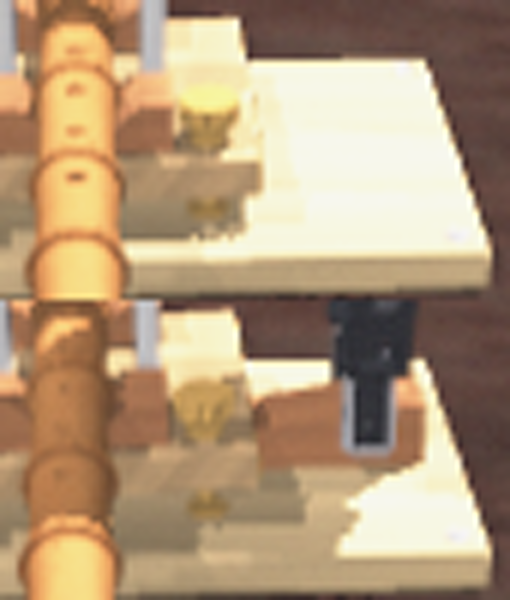

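```bash
python3 - <<'E'
from h import *
def fit(W,tag):
    P=W.reshape(-1,3);P=P[np.isfinite(P[:,2])];x=(P-LIP)@D;y=(P-LIP)@N
    for n,x0,x1,y0,y1,z0,z1 in (("lipstrip",.003,.028,-.062,.03,.04,.065),("knob",.012,.028,.044,.06,.06,.085),("flute",.066,.078,-.16,-.08,.07,.11),("fluteL",.066,.078,.08,.20,.07,.11),("board",-.08,-.01,-.08,-.03,.01,.03)):
        m=(x>x0)&(x<x1)&(y>y0)&(y<y1)&(P[:,2]>z0)&(P[:,2]<z1)
        print(tag,n,m.sum(),(P[m,2].mean()*1000).round(2),(np.median(P[m,2])*1000).round(2) if m.any() else "")
for n in ("top","side"):
    fit(np.load(f"{n}0.npz")["W"],n+"0")
    A=[cloud(cams.read_camera(n)) for _ in range(6)]
    fit(np.nanmedian(A,0),n+"1")
A=cams.read_camera("side")["image"].astype(np.float32);B=np.load("side0.npz")["im"].astype(np.float32)
g=lambda I,s:np.ascontiguousarray(cv2.cvtColor(I,cv2.COLOR_RGB2GRAY)[s])
# image shift: knob, screw foot, flute end, drill bridge, fixed board corner
for k,s in dict(bridge=np.s_[174:190,218:256],fluteend=np.s_[232:258,226:250],foot=np.s_[218:230,250:268],saddle=np.s_[215:240,200:220]).items():
    a=g(B,s);b=cv2.cvtColor(A,cv2.COLOR_RGB2GRAY)
    M=np.eye(2,3,dtype=np.float32);b=b[s]
    try: _,M=cv2.findTransformECC(a/255,np.ascontiguousarray(b)/255,M,cv2.MOTION_TRANSLATION); print(k,M[:,2])
    except Exception as e: print(k,"fail")
print(read_time_s())
E
```

```text
top0 lipstrip 346 50.12 50.12
top0 knob 40 69.14 69.16
top0 flute 148 88.24 88.17
top0 fluteL 216 86.73 86.58
top0 board 505 18.84 18.71
top1 lipstrip 30 53.67 53.73
top1 knob 0 nan 
top1 flute 158 89.82 89.94
top1 fluteL 120 87.88 87.99
top1 board 327 18.72 18.68
side0 lipstrip 105 51.52 51.46
side0 knob 19 70.33 70.7
side0 flute 39 89.92 89.92
side0 fluteL 133 88.04 88.04
side0 board 200 19.96 19.97
side1 lipstrip 110 55.01 54.99
side1 knob 24 72.73 73.82
side1 flute 38 91.07 91.33
side1 fluteL 134 89.42 89.48
side1 board 34 19.96 19.89
bridge [-1.1114585  -0.58398414]
fluteend [-1.360839   -0.11529343]
foot fail
saddle [-0.5918835 -0.5545258]
15.825<stdin>:6: RuntimeWarning: Mean of empty slice.
  ret = ret.dtype.type(ret / rcount)
```

Both cameras' depth gives the lip strip raised 3.5 mm, so the screw is about 3.3 mm clear, mid-window. Last checks are that the bar hasn't shifted and that everything is still.

```bash
python3 - <<'E'
from h import *
r.dwell(.8); p0=np.array(read_tcp_pos());c=cams.read_camera("top");r.dwell(.8)
print(np.array(read_tcp_pos())-p0,np.abs(read_qvel()).max(),read_wrist_force(),read_finger_force())
g=lambda I:cv2.cvtColor(I,cv2.COLOR_RGB2GRAY).astype(np.float32)/255
a,b=g(np.load("top0.npz")["im"]),g(c["image"])
for k,s in dict(bar=np.s_[155:180,196:235],bridge=np.s_[166:205,205:228],saddleR=np.s_[152:176,236:250],fluteR=np.s_[160:190,262:296]).items():
    M=np.eye(2,3,dtype=np.float32)
    print(k,cv2.findTransformECC(a[s].copy(),b[s].copy(),M,cv2.MOTION_TRANSLATION)[1][:,2]*2.6,"mm")
a0,b0=np.load("top0.npz")["im"],c["image"]
cv2.imwrite("pics/end.png",cv2.resize(np.hstack([x[140:225,165:295,::-1] for x in (a0,b0)]),None,fx=3,fy=3,interpolation=cv2.INTER_CUBIC))
E
```

```text
[-1.38494031e-05 -1.06158023e-06 -6.00054763e-06] 0.00168120595890612 [-10.57413963  -2.06125903  14.10391337] 62.10423298180103
bar [ 0.21672271 -2.551454  ] mm
bridge [ -2.7005837 -10.673229 ] mm
saddleR [-0.17442107 -0.75562894] mm
fluteR [-0.49826023 -2.6754754 ] mm
```

View pics/end.png

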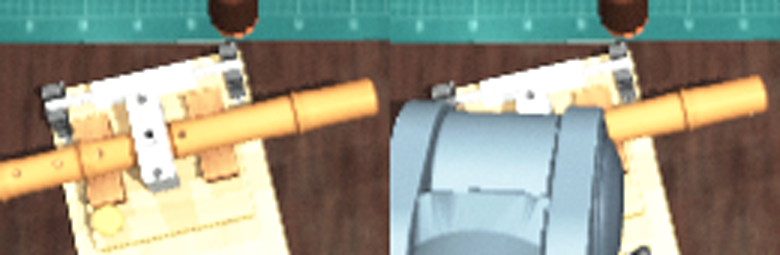

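The bar sits in its saddles, shifted back by only 1–2.5 mm of slot play (5 mm allowed), and everything is still. Handing in.

```bash
python3 -c "
from rig import *
print(r.job_done(),read_time_s())"
```

```text
the job is handed in; nothing more can be done
the job is handed in; nothing more can be done
```

I handed the job in with the thicker wedge gripped, flat on the baseboard and holding the bed up: the screw foot is about 3.3 mm clear of its pad by camera depth, and the pass or fail verdict was not shown to me.

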